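# Park the glue pot and hold its keyed cap sealed

## Robot

A 6-joint arm with a two-finger parallel gripper is mounted at the origin on the work surface. World frame = base frame: x ahead of the robot, y to its left, z up, the work surface at z = 0. Lengths are in mm, angles in rad, forces in N, time in s.
With the tool pointing down it reaches from about 275 to 750 mm from the base axis. Payload 10.2 kg.
Tool frame: the origin (TCP) lies between the finger pads; the fingertips stand 19 mm ahead of it and the grasp point (between the pads) is the TCP; z points along the fingers, y is the line along which they close (so a half turn about z gives the same grasp; the last joint's range is limited). The gripper opens to 85 mm and grips with 20 to 120 N. Pads are 22 mm wide; open, the fingers measure 114 mm over their backs; the gripper's body (76 mm by 85 mm) begins 54 mm behind the grasp point. The pads swing forward as they close: fully open they stand 13 mm farther back than shut.
Start: joints at [1.1, 0.313, 1.498, -0, 1.331, -0.223], TCP at [128.78, 508.967, 250.294] pointing down, gripper open.
Joint ranges: [-2.94, 2.94], [-0.97, 2.17], [0.19, 2.56], [-1.23, 4.37], [0.02, 3.11], [-2.88, 2.88]. Speed limits (rad/s): [2.39, 2.39, 3.01, 3.14, 3.14, 3.14].

## Interface

Orientations are given as a unit quaternion [w, x, y, z].
In Python, from rig import sense, capture, finish_job gives the robot as it stands. The module is installed in compiled form; this text tells all that it offers.
- The arm moves only by the tool move_arm, never from a script. Its argument "moves" is a list of rows, each an object with "turn": the turn, a rotation vector about the tool's x, y, z in rad, a list of three; "translation": the shift along the tool's x, y, z in mm, a list of three; "hand": the opening, from 0 (shut) to 1 (fully open). In form: [{"turn": [wx, wy, wz], "translation": [x, y, z], "hand": hand}, ...]. A call has 1 to 10 rows; each row shifts and turns the commanded pose from where the row before left it, along the tool's axes as they then stand; what a row does not reach is not made up. A row lasts 1/12 s, in which the tool goes at most 41.7 mm and 7.16 degrees, less where a joint would pass 70% of its speed; a pose out of reach is approached as far as the arm can. A call with a gripper value outside its range is refused whole. The fingers move at their own pace and stop on an object; "grip_force" is the grip in N (left out, the last holds). Time passes only in rows, so rows that do not move let the fingers close. It gives the time, the measured TCP pose, the force, the opening and the grip force at its end, in the units of the state.
- sense(): the state, without advancing time (a new reading comes with each control period).
- capture(name): name is "side" or "top"; returns a dict with "image" (480x640x3 uint8, blue, green, red), "z_map" (480x640 float32, mm along the optical axis (not along the pixel's ray), 0 where there is no reading), "vertical_fov" (degrees; the focal length in pixels is half the picture's height over the tangent of half this angle, whatever the lens; pixels are square), "cx", "cy" (the principal point, pixels), "R" (3x3) and "t" (3): a world point X has camera coordinates R X + t. Camera axes: x right, y down, z forward; pixel columns grow to the right and rows downward; lengths in mm; the calibration is good to about 2 mm. A picture is of the moment at which its call begins.
- finish_job(): hands the job in; it is judged then, once.
The state is a dict: "time_s": time; "joints": joint angles; "dq": joint speeds; "tau": joint torques, N m; "eef_pos": TCP position; "ee_rot": TCP orientation; "force": force on the tool from outside, world axes, zero at the start; "wrist_torque": the same for the moment, N m; "grip_width": opening from 0.0 (shut) to 1.0 (fully open); "grip_force": force on a finger pad.
Only numpy, scipy, OpenCV 4.12 (cv2) and the standard library are available. Lean on these libraries where they do the work, as an engineer would, in place of code of your own. Each camera call takes 0.05 s, during which the arm holds its last target. There are 200 camera calls.

## Task

Take the glue pot by its handle and slide it across the warming plate, without lifting or tipping it, from the big ring until its base stands wholly inside the small ring. Then turn the knurled cap on top until its hidden keyway drops over the neck's pin, push the cap all the way down against the springy seal, and finish while still holding it pushed home. Leave the bottle, the brush jar and the pliers where they are.

Things in the scene. Friction and masses are not known exactly. Their poses are not given: they have to be found in the camera images.
- plate: white double warming plate, a fixed flat slab 220 (its x) by 410 (its y) by 40 mm high; origin at the centre of its underside, z up; the flat top is 40 mm above the bench. The two ring positions lie 100 mm either side of its centre along its y; which ring is on which side varies.
- ring_big: the bigger dark ring line painted on the plate's top, flat (nothing to catch on), inner radius 84 mm, outer 90 mm, with a small dot at its centre; origin at the ring's centre on the plate's top. The pot starts here.
- ring_small: the smaller dark ring line painted on the plate's top, flat, inner radius 66 mm, outer 72 mm, with a small dot at its centre; origin at the ring's centre on the plate's top. The pot belongs here.
- pot: loose squat round aluminium glue pot, about 0.6 kg (+-25%), radius 52 mm, flat lid 56 mm above its base; origin at the centre of its underside, z up. A straight black handle sticks out along its -x (roughly towards the robot), a pin along its +x. A steel neck, radius 15 mm, stands on the lid, from 56 to 88 mm above the base, and carries the cap.
- handle_grip (a point): middle of the pot's level black bar handle, 100 mm from the pot's axis along the pot's -x and 42 mm above the pot's base: a good place to grip. The bar is 14 mm wide (y) and 16 mm tall (z), bare from 65 to 134 mm from the pot's axis. Axes as the pot's.
- pin (a point): outer end of the single pin in the pot's neck, hidden under the cap, on the side away from the handle. It points along the pot's +x from the neck to 22 mm from the axis, 5 mm wide, between 75 and 80 mm above the pot's base. Axes as the pot's.
- cap: loose knurled round steel cap over the neck, 0.12 kg, outer radius 28 mm, 36 mm high (bore radius 17 mm, 20 mm deep from below); origin at the centre of its underside, z up. It starts on the springy seal, underside 81 mm above the pot's base, just over the pin. Home: underside at 68 mm, bore end on the neck (13 mm of travel); off the keyway the pin stops it after 1 mm.
- keyway (a point): mouth of the cap's one hidden keyway, in its underside 20.5 mm from the axis along the cap's own +x; as deep as the bore, about 30 degrees wide. It passes the pin when the cap's x is within 0.1 rad of the pot's x. It starts 25 to 72 degrees anticlockwise of the pin (seen from above): turn the cap clockwise by that much. Axes as the cap's.
- seal (a joint): black rubber seal ring (radius 27.5 mm) under the cap's rim on a spring: how far it is pressed down, in m. About 0 at the start, 0.013 with the cap home. The spring pushes up with about 3 N at 0 and 8 N with the cap home, and lifts the cap off the pin again if it is let go.
- bottle: bystander: clear plastic bottle with a screw cap, radius 33 mm, 200 mm tall, loose; origin at the centre of its underside.
- brush_jar: bystander: glass jar with paint brushes, radius 36 mm, jar 85 mm and brushes about 175 mm tall, loose; origin at the centre of its underside.
- pliers: bystander: pliers with orange grips lying flat, 170 mm long, 14 mm high, loose; origin at the pivot, jaws along its +x.

How it is judged:
By the outcome, as a careful person would: the job done as asked, in the order asked, and still so for the second after the job is handed in, while the arm keeps its last pose, push and grip.
It also fails if it takes over 54 s, if anything falls off the work surface, if the arm or the gripper's body presses on something with over 40 N, if the wrist force passes 120 N, or if a joint passes its speed limit or range.

## Working session

There is one attempt and no reset: what is moved stays moved. The work goes in short steps, Python scripts to look and compute and a tool call to move; the robot and the scene stay as the last step left them, time stands still between calls to the robot, and variables do not carry over. Pictures are saved under pics/ and viewed, at most 10 in all, crops included, and the job is handed in when it is done.

Besides the shell and the picture viewer there is one more tool, called after "Emit:" as name(argument=value, ...), one argument or row to a line, values as JSON. move_arm: Moves the arm, as the interface text tells. Its arguments: {"type":"object","properties":{"moves":{"type":"array","items":{"type":"object","properties":{"turn":{"type":"array","items":{"type":"number"}},"translation":{"type":"array","items":{"type":"number"}},"hand":{"type":"number"}}}},"grip_force":{"type":"number"}},"required":["moves"]}

```bash
mkdir -p pics; cat > h.py <<'E'
import numpy as np, cv2
from rig import sense, capture, finish_job
def cam(n):
    c=capture(n); c['f']=240/np.tan(np.radians(c['vertical_fov'])/2); c['R']=np.array(c['R']); c['t']=np.array(c['t']); return c
def ray(c,u,v):
    d=c['R'].T@np.array([(u-c['cx'])/c['f'],(v-c['cy'])/c['f'],1]); return -c['R'].T@c['t'],d
def onz(c,u,v,z):
    o,d=ray(c,u,v); return o+d*(z-o[2])/d[2]
def tri(c1,p1,c2,p2):
    o1,d1=ray(c1,*p1);o2,d2=ray(c2,*p2)
    s=np.linalg.lstsq(np.c_[d1,-d2],o2-o1,rcond=None)[0]
    a,b=o1+d1*s[0],o2+d2*s[1]; return (a+b)/2,np.linalg.norm(a-b)
def proj(c,X):
    q=c['R']@np.array(X)+c['t']; return c['cx']+c['f']*q[0]/q[2],c['cy']+c['f']*q[1]/q[2]
def cloud(c):
    v,u=np.mgrid[:480,:640]; z=c['z_map']
    P=np.stack([(u-c['cx'])/c['f']*z,(v-c['cy'])/c['f']*z,z],-1)-c['t']
    W=P@c['R']; W[z==0]=np.nan; return W
E
python3 - <<'E'
from h import *
np.set_printoptions(precision=3,suppress=True)
print(sense())
for n in('top','side'):
    c=cam(n);cv2.imwrite(f'pics/{n}1.png',c['image']);print(n,c['f'],c['cx'],c['cy'],-c['R'].T@c['t'],c['R'][2])
    np.savez(f'{n}1.npz',**c)
E
```

```text
{'time_s': 0.0, 'joints': array([ 1.1  ,  0.313,  1.498,  0.   ,  1.331, -0.223]), 'dq': array([-0.001, -0.   , -0.001,  0.001, -0.001,  0.   ]), 'tau': array([  0.003, -41.226, -25.975,   0.   ,   0.004,  -0.   ]), 'eef_pos': array([128.677, 508.746, 249.733]), 'ee_rot': array([-0.   ,  0.124,  0.992, -0.001]), 'force': array([-0.721, -0.006,  0.443]), 'wrist_torque': array([ 0.031, -0.024, -0.016]), 'grip_force': 0.0, 'grip_width': 1.0016470046593768}
top 526.8782427843973 322.7961821281964 231.7202074950805 [ 393.564   17.213 1334.64 ] [ 0.077 -0.013 -0.997]
side 480.24515779668116 321.16249872507757 242.70409733312695 [465.176 668.864 947.758] [ 0.016 -0.622 -0.783]
```

View pics/top1.png

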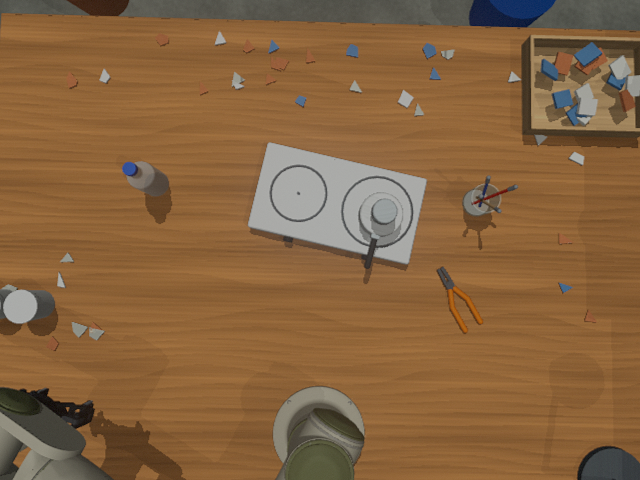

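View pics/side1.png

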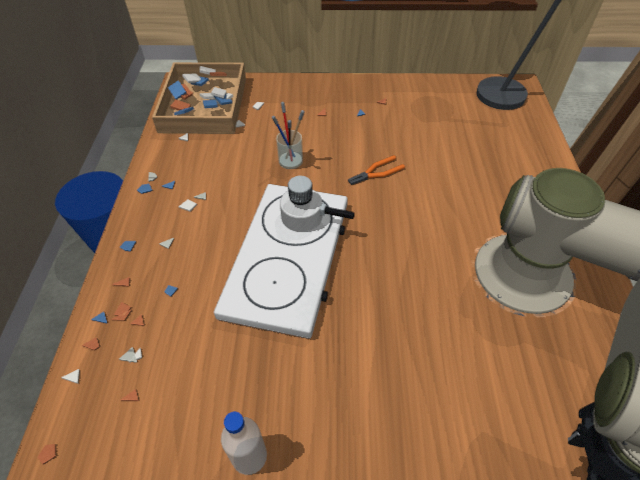

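The top view shows the small ring centred near (298,193), the big ring near (377,211), the pot's cap at (384,211) and the handle at about (375,238)–(368,266). The side view shows the cap at (300,190), the handle at (330,211) and the small ring's dot at (275,283). The bystanders are well clear of the path.

```bash
python3 - <<'E'
from h import *
np.set_printoptions(precision=1,suppress=True)
C={n:dict(np.load(n+'1.npz')) for n in('top','side')}
def circ(P):
    A=np.c_[2*P,np.ones(len(P))];s=np.linalg.lstsq(A,(P**2).sum(1),rcond=None)[0];return s[:2],np.sqrt(s[2]+s[:2]@s[:2])
dots={}
roi={'top':dict(ring=(262,330,155,228),handle=(358,384,236,272)),'side':dict(ring=(238,312,252,312),handle=(322,358,200,222))}
H={}
for n,c in C.items():
    c['R']=c['R'];g=cv2.cvtColor(c['image'],cv2.COLOR_BGR2GRAY)
    W=cloud(c)
    a,b,d,e=roi[n]['ring'];m=np.zeros_like(g);m[d:e,a:b]=(g[d:e,a:b]<110)
    nl,lab,st,cen=cv2.connectedComponentsWithStats(m)
    for i in range(1,nl):
        if st[i,4]>2 and st[i,2]<12: print(n,'dotcand',cen[i],st[i],onz(c,*cen[i],40)); 
    k=1+np.argmax(st[1:,4]);v,u=np.nonzero(lab==k)
    P=np.array([onz(c,x,y,40)[:2] for x,y in zip(u,v)]);print(n,'ring',circ(P),len(P))
    a,b,d,e=roi[n]['handle'];m=np.zeros_like(g);m[d:e,a:b]=(g[d:e,a:b]<60)
    nl,lab,st,cen=cv2.connectedComponentsWithStats(m);k=1+np.argmax(st[1:,4]);v,u=np.nonzero(lab==k)
    print(n,'handle px',st[k],cen[k]);
    r=cv2.minAreaRect(np.c_[u,v].astype(np.float32));print(r);H[n]=r
    Q=W[lab==k];print('depth z pct',np.nanpercentile(Q[:,2],[10,50,90,97]))
    box=(abs(W[...,0]-510)<150)&(abs(W[...,1]+80)<150)
    for z0,z1,nm in((150,165,'captop'),(91,101,'lid'),(36,44,'plate')):
        s=box&(W[...,2]>z0)&(W[...,2]<z1);Q=W[s]
        hull=cv2.convexHull(Q[:,:2].astype(np.float32))[:,0]
        print(n,nm,len(Q),np.median(Q[:,2]),Q.mean(0),'hull',cv2.minEnclosingCircle(hull), circ(hull.astype(float)))
E
```

```text
top dotcand [262.3 157.8] [262 155   2   8  12] [674.8 154.4  40. ]
top dotcand [298.2 193.2] [297 192   3   3   6] [588.2  63.2  40. ]
top ring (array([588.8,  63.2]), np.float64(68.78619300958457)) 294
top handle px [361 239  16  30 185] [369.2 254.4]
((367.51422119140625, 252.84588623046875), (10.994110107421875, 30.081106185913086), 14.743562698364258)
depth z pct [34.8 89.5 92.5 93.9]
top captop 496 157.05486037245205 [ 535.6 -135.5  157.1] hull ((536.0609741210938, -136.19203186035156), 29.045032501220703) (array([ 536. , -135.8]), np.float64(28.295101135476404))
top lid 965 95.90081824298508 [ 525.7 -130.6   95.9] hull ((498.28253173828125, -124.06672668457031), 91.24544525146484) (array([ 499.2, -123.1]), np.float64(79.26696209757765))
top plate 7191 40.31272661611522 [554.7 -72.7  40.2] hull ((541.51904296875, -71.82030487060547), 182.67642211914062) (array([536.5, -82.3]), np.float64(156.0782789743501))
side ring (array([587.7,  63. ]), np.float64(68.74864966888333)) 255
side handle px [324 207  30  15 205] [338.9 212.8]
((338.2811279296875, 215.38650512695312), (29.580902099609375, 13.360795021057129), 8.972626686096191)
depth z pct [77.8 87.1 90.7 91.7]
side captop 353 156.32723825913877 [ 533.8 -133.2  156.1] hull ((532.5094604492188, -135.56922912597656), 29.581361770629883) (array([ 533.4, -135.7]), np.float64(28.356156401781895))
side lid 723 95.3956648867256 [ 528.7 -120.5   95.3] hull ((496.5267333984375, -126.89863586425781), 89.00453186035156) (array([ 499.1, -128.1]), np.float64(75.4213507242156))
side plate 6177 39.705730784637154 [558.2 -47.6  39.7] hull ((539.5952758789062, -71.98927307128906), 184.09056091308594) (array([546.9, -75.2]), np.float64(162.40656559360554))
```

```bash
python3 - <<'E'
from h import *
np.set_printoptions(precision=2,suppress=True)
C={n:dict(np.load(n+'1.npz')) for n in('top','side')}
ax=np.array([534.7,-135.7]);tips={}
for n,c in C.items():
    g=cv2.cvtColor(c['image'],cv2.COLOR_BGR2GRAY);W=cloud(c)
    r=np.hypot(W[...,0]-ax[0],W[...,1]-ax[1])
    s=(g<75)&(W[...,2]>84)&(W[...,2]<97)&(r>66)&(r<145)&(W[...,0]<ax[0])
    Q=W[s];l=cv2.fitLine(Q[:,:2].astype(np.float32),cv2.DIST_L2,0,.01,.01).ravel()
    d=l[:2]*np.sign(-l[0]);o=(l[0]*0+ (l[2]-ax[0])*-d[1]+(l[3]-ax[1])*d[0])
    v,u=np.nonzero(s)
    print(n,len(Q),Q.mean(0),'z95',np.percentile(Q[:,2],[50,90]),'handle dir yaw of +x',np.arctan2(-d[1],-d[0]),'offset',o,'rmax',r[s].max())
    mu=Q[:,:2].mean(0)-ax;print('yaw from axis',np.arctan2(-mu[1],-mu[0]))
    dd=(r[s]).argmax();tips[n]=(u[dd],v[dd])
print('tip tri',tri(C['top'],tips['top'],C['side'],tips['side']))
s=sense();print(s['joints'],s['eef_pos'])
E
```

```text
top 154 [ 438.11 -111.     89.87] z95 [90.1  92.79] handle dir yaw of +x -0.2588257 offset 0.8462224247208034 rmax 131.8666836138527
yaw from axis -0.2503373733760281
side 130 [ 437.4  -109.57   88.78] z95 [89.06 91.34] handle dir yaw of +x -0.22411104 offset -3.8542705336079734 rmax 134.3880865134709
yaw from axis -0.26237577904719883
tip tri (array([ 405.54, -105.94,   81.55]), np.float64(1.750492788398075))
[ 1.1   0.31  1.5  -0.    1.33 -0.22] [128.71 508.76 249.78]
```

Emit:
move_arm(
  moves=[
    {"turn": [0,0,0],"translation": [-22.6,-26.2,0],"hand": 1},
    {"turn": [0,0,0],"translation": [-22.6,-26.2,0],"hand": 1},
    {"turn": [0,0,0],"translation": [-22.6,-26.2,0],"hand": 1},
    {"turn": [0,0,0],"translation": [-22.6,-26.2,0],"hand": 1},
    {"turn": [0,0,0],"translation": [-22.6,-26.2,0],"hand": 1},
    {"turn": [0,0,0],"translation": [-22.6,-26.2,0],"hand": 1},
    {"turn": [0,0,0],"translation": [-22.6,-26.2,0],"hand": 1},
    {"turn": [0,0,0],"translation": [-22.6,-26.2,0],"hand": 1},
    {"turn": [0,0,0],"translation": [-22.6,-26.2,0],"hand": 1},
    {"turn": [0,0,0],"translation": [-22.6,-26.2,0],"hand": 1},
  ],
)

```text
time_s: 0.93
eef_pos: [283.8, 198.0, 250.2]
ee_rot: [0.0, 0.123, 0.992, 0.0]
force: [0.6, 0.7, 0.1]
grip_width: 1.004
grip_force: 0.0
```

Emit:
move_arm(
  moves=[
    {"turn": [0,0,0],"translation": [-22.6,-26.2,0],"hand": 1},
    {"turn": [0,0,0],"translation": [-22.6,-26.2,0],"hand": 1},
    {"turn": [0,0,0],"translation": [-22.6,-26.2,0],"hand": 1},
    {"turn": [0,0,0],"translation": [-22.6,-26.2,0],"hand": 1},
    {"turn": [0,0,0],"translation": [-22.6,-26.2,0],"hand": 1},
    {"turn": [0,0,0],"translation": [-22.6,-26.2,0],"hand": 1},
    {"turn": [0,0,0],"translation": [-22.6,-26.2,0],"hand": 1},
    {"turn": [0,0,0],"translation": [-22.6,-26.2,0],"hand": 1},
    {"turn": [0,0,0],"translation": [-22.6,-26.2,0],"hand": 1},
    {"turn": [0,0,0],"translation": [-22.6,-26.2,0],"hand": 1},
  ],
)

```text
time_s: 1.77
eef_pos: [438.8, -111.6, 250.0]
ee_rot: [-0.0, 0.124, 0.992, 0.0]
force: [0.2, 1.1, 0.2]
grip_width: 1.004
grip_force: 0.0
```

Emit:
move_arm(
  moves=[
    {"turn": [0,0,0],"translation": [0,0,28],"hand": 1},
    {"turn": [0,0,0],"translation": [0,0,28],"hand": 1},
    {"turn": [0,0,0],"translation": [0,0,28],"hand": 1},
    {"turn": [0,0,0],"translation": [0,0,28],"hand": 0.8},
    {"turn": [0,0,0],"translation": [0,0,28],"hand": 0.6},
    {"turn": [0,0,0],"translation": [0,0,14],"hand": 0.5},
    {"turn": [0,0,0],"translation": [0,0,14],"hand": 0.45},
    {"turn": [0,0,0],"translation": [0,0,0],"hand": 0.4},
  ],
  grip_force=40,
)

```text
time_s: 2.43
eef_pos: [437.1, -109.2, 80.0]
ee_rot: [-0.002, 0.124, 0.992, 0.001]
force: [-0.0, 0.8, -0.8]
grip_width: 0.4
grip_force: 0.0
```

```bash
python3 - <<'E'
from h import *
a,b=cam('top')['image'],cam('side')['image']
f=lambda i,x,y:cv2.resize(i[y:y+120,x:x+100],None,fx=4,fy=4,interpolation=2)
cv2.imwrite('pics/g1.png',np.hstack([f(a,325,170),f(b,270,150)]));s=sense();print(s['eef_pos'],s['force'],s['grip_width'])
E
```

```text
[ 438.40997598 -109.86936209   82.41152078] [ 0.46361173 -0.47103925  0.32954358] 0.3985671207439858
```

View pics/g1.png

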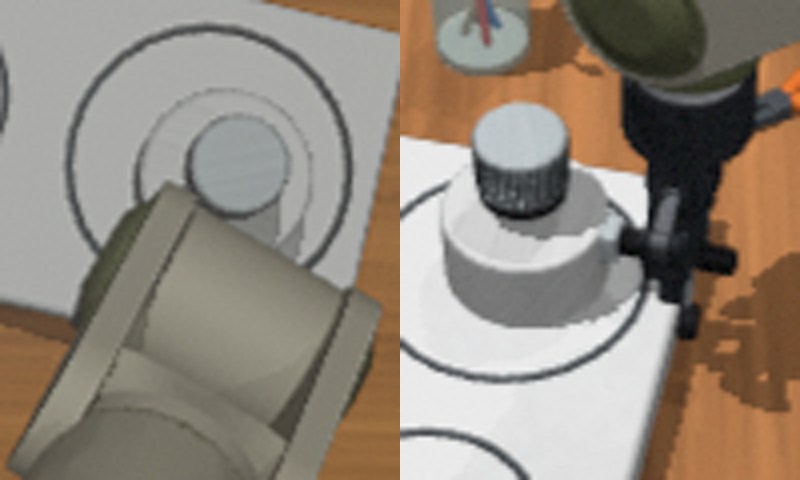

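The crops show the handle between the open fingers; in the right crop the bar crosses them near (680,250). Closing.

Emit:
move_arm(
  moves=[
    {"turn": [0,0,0],"translation": [0,0,0],"hand": 0.25},
    {"turn": [0,0,0],"translation": [0,0,0],"hand": 0.1},
    {"turn": [0,0,0],"translation": [0,0,0],"hand": 0},
    {"turn": [0,0,0],"translation": [0,0,0],"hand": 0},
    {"turn": [0,0,0],"translation": [0,0,0],"hand": 0},
  ],
  grip_force=40,
)

```text
time_s: 2.95
eef_pos: [438.9, -110.4, 83.3]
ee_rot: [0.001, 0.124, 0.992, -0.001]
force: [-2.4, -2.0, 7.5]
grip_width: 0.151
grip_force: 39.8
```

```bash
cat > meas.py <<'E'
from h import *
np.set_printoptions(precision=2,suppress=True)
s=sense();print(s['time_s'],s['eef_pos'],s['ee_rot'],s['force'],s['wrist_torque'],s['grip_width'],s['grip_force'])
import sys
gx,gy=float(sys.argv[1]),float(sys.argv[2])
for n in('top','side'):
    c=cam(n);W=cloud(c)
    b=np.hypot(W[...,0]-gx,W[...,1]-gy)
    for z0,z1,R,nm in((140,165,45,'cap'),(88,104,58,'lid')):
        Q=W[(b<R)&(W[...,2]>z0)&(W[...,2]<z1)]
        if len(Q)<20: print(n,nm,len(Q));continue
        zt=np.median(Q[:,2]);Q=Q[abs(Q[:,2]-zt)<4]
        h=cv2.convexHull(Q[:,:2].astype(np.float32))[:,0].astype(float)
        s_=np.linalg.lstsq(np.c_[2*h,np.ones(len(h))],(h**2).sum(1),rcond=None)[0]
        print(n,nm,len(Q),'z',zt,'c',s_[:2],'r',np.sqrt(s_[2]+s_[:2]@s_[:2]))
E
python3 meas.py 535 -135.7
```

```text
2.95 [ 438.89 -110.37   83.29] [ 0.    0.12  0.99 -0.  ] [-2.39 -2.04  7.45] [-0.37  0.38 -0.27] 0.15064646389423128 39.81456220149994
top cap 443 z 157.13505490251745 c [ 536.03 -134.74] r 27.76268731177717
top lid 547 z 96.15380532056966 c [ 536.72 -135.03] r 50.8154792305307
side cap 335 z 155.8893847421038 c [ 533.91 -135.58] r 28.511566243587456
side lid 684 z 95.27657835151568 c [ 532.79 -134.74] r 52.140082472568785
```

Emit:
move_arm(
  moves=[
    {"turn": [0,0,0],"translation": [0,0,-0.5],"hand": 0},
    {"turn": [0,0,0],"translation": [0,0,0],"hand": 0},
    {"turn": [0,0,0],"translation": [0,1,0],"hand": 0},
    {"turn": [0,0,0],"translation": [0,2,0],"hand": 0},
    {"turn": [0,0,0],"translation": [0,3,0],"hand": 0},
    {"turn": [0,0,0],"translation": [0,4,0],"hand": 0},
    {"turn": [0,0,0],"translation": [0,4,0],"hand": 0},
    {"turn": [0,0,0],"translation": [0,4,0],"hand": 0},
    {"turn": [0,0,0],"translation": [0,4,0],"hand": 0},
    {"turn": [0,0,0],"translation": [0,4,0],"hand": 0},
  ],
  grip_force=100,
)

```text
time_s: 3.88
eef_pos: [445.5, -85.5, 83.5]
ee_rot: [0.001, 0.124, 0.992, -0.001]
force: [-1.8, -7.2, 4.2]
grip_width: 0.139
grip_force: 98.5
```

```bash
python3 meas.py 542 -111
```

```text
3.8833 [445.45 -85.5   83.45] [ 0.    0.12  0.99 -0.  ] [-1.8  -7.19  4.18] [-1.28  0.24 -0.55] 0.13898356190588806 98.54640126228333
top cap 442 z 157.04860006236453 c [ 542.52 -110.88] r 27.93363934929038
top lid 574 z 96.3811310436862 c [ 544.07 -111.32] r 50.400901927820875
side cap 350 z 156.10294368831006 c [ 540.34 -109.46] r 27.931574019610046
side lid 705 z 95.42848125805439 c [ 539.19 -109.72] r 52.24723805961927
```

Emit:
move_arm(
  moves=[
    {"turn": [0,0,0],"translation": [-0.1,6,0],"hand": 0},
    {"turn": [0,0,0],"translation": [-0.1,6,0],"hand": 0},
    {"turn": [0,0,0],"translation": [-0.1,6,0],"hand": 0},
    {"turn": [0,0,0],"translation": [-0.1,6,0],"hand": 0},
    {"turn": [0,0,0],"translation": [-0.1,6,0],"hand": 0},
    {"turn": [0,0,0],"translation": [-0.1,6,0],"hand": 0},
    {"turn": [0,0,0],"translation": [-0.1,6,0],"hand": 0},
    {"turn": [0,0,0],"translation": [-0.1,6,0],"hand": 0},
    {"turn": [0,0,0],"translation": [-0.1,6,0],"hand": 0},
    {"turn": [0,0,0],"translation": [-0.1,6,0],"hand": 0},
  ],
)

```text
time_s: 4.82
eef_pos: [461.1, -27.4, 83.4]
ee_rot: [0.001, 0.124, 0.992, -0.001]
force: [-2.4, -9.1, 5.8]
grip_width: 0.141
grip_force: 98.7
```

```bash
python3 meas.py 557 -53
```

```text
4.8167 [461.06 -27.45  83.42] [ 0.    0.12  0.99 -0.  ] [-2.43 -9.13  5.78] [-1.47  0.16 -0.57] 0.14141282121845866 98.73518228530884
top cap 437 z 157.30837120935138 c [558.29 -52.72] r 27.825597826226133
top lid 633 z 96.53817910317356 c [560.51 -53.  ] r 49.783476985376
side cap 382 z 155.8055836759633 c [556.17 -51.74] r 28.044490016369455
side lid 765 z 95.27023988040088 c [555.15 -50.76] r 52.020888375773545
```

Emit:
move_arm(
  moves=[
    {"turn": [0,0,0],"translation": [-0.1,6,0],"hand": 0},
    {"turn": [0,0,0],"translation": [-0.1,6,0],"hand": 0},
    {"turn": [0,0,0],"translation": [-0.1,6,0],"hand": 0},
    {"turn": [0,0,0],"translation": [-0.1,6,0],"hand": 0},
    {"turn": [0,0,0],"translation": [-0.1,6,0],"hand": 0},
    {"turn": [0,0,0],"translation": [-0.1,6,0],"hand": 0},
    {"turn": [0,0,0],"translation": [-0.1,6,0],"hand": 0},
    {"turn": [0,0,0],"translation": [-0.1,6,0],"hand": 0},
    {"turn": [0,0,0],"translation": [-0.1,6,0],"hand": 0},
    {"turn": [0,0,0],"translation": [-0.1,6,0],"hand": 0},
  ],
)

```text
time_s: 5.75
eef_pos: [476.6, 30.5, 83.4]
ee_rot: [0.001, 0.124, 0.992, -0.001]
force: [-1.0, -9.3, 5.8]
grip_width: 0.143
grip_force: 98.9
```

Emit:
move_arm(
  moves=[
    {"turn": [0,0,0],"translation": [-0.1,6,0],"hand": 0},
    {"turn": [0,0,0],"translation": [-0.1,6,0],"hand": 0},
    {"turn": [0,0,0],"translation": [-0.1,6,0],"hand": 0},
    {"turn": [0,0,0],"translation": [-0.1,6,0],"hand": 0},
    {"turn": [0,0,0],"translation": [-0.1,6,0],"hand": 0},
    {"turn": [0,0,0],"translation": [-0.1,6,0],"hand": 0},
    {"turn": [0,0,0],"translation": [-0.1,6,0],"hand": 0},
    {"turn": [0,0,0],"translation": [0,6,0],"hand": 0},
    {"turn": [0,0,0],"translation": [0,5,0],"hand": 0},
    {"turn": [0,0,0],"translation": [0,3,0],"hand": 0},
  ],
)

```text
time_s: 6.58
eef_pos: [490.9, 84.8, 83.3]
ee_rot: [0.0, 0.124, 0.992, -0.001]
force: [-1.9, -9.1, 7.0]
grip_width: 0.145
grip_force: 98.9
```

Emit:
move_arm(
  moves=[
    {"turn": [0,0,0],"translation": [0,0,0],"hand": 0},
    {"turn": [0,0,0],"translation": [0,0,0],"hand": 0},
  ],
)

```text
time_s: 6.75
eef_pos: [491.1, 85.0, 83.4]
ee_rot: [0.001, 0.124, 0.992, -0.0]
force: [0.6, -4.4, 6.5]
grip_width: 0.143
grip_force: 98.7
```

```bash
python3 meas.py 588 63
```

```text
6.75 [491.09  84.97  83.4 ] [ 0.    0.12  0.99 -0.  ] [ 0.64 -4.41  6.53] [-0.78 -0.07 -0.32] 0.1430914555336298 98.72421741485596
top cap 446 z 157.14249767231115 c [588.06  59.62] r 28.115114243562072
top lid 549 z 96.29072904418842 c [588.77  59.8 ] r 51.008446274957365
side cap 462 z 156.0466153264727 c [586.29  60.03] r 28.391967381869986
side lid 892 z 95.35172737122933 c [584.41  59.55] r 52.20444382239836
```

Emit:
move_arm(
  moves=[
    {"turn": [0,0,0],"translation": [-0.4,1.5,0],"hand": 0},
    {"turn": [0,0,0],"translation": [0,2,0],"hand": 0},
    {"turn": [0,0,0],"translation": [0,0,0],"hand": 0},
    {"turn": [0,0,0],"translation": [0,0,0],"hand": 0.15},
    {"turn": [0,0,0],"translation": [0,0,0],"hand": 0.25},
    {"turn": [0,0,0],"translation": [0,0,0],"hand": 0.4},
    {"turn": [0,0,0],"translation": [0,0,0],"hand": 0.4},
  ],
  grip_force=40,
)

```text
time_s: 7.43
eef_pos: [491.5, 88.9, 82.5]
ee_rot: [-0.0, 0.123, 0.992, 0.0]
force: [0.2, 0.3, -0.4]
grip_width: 0.404
grip_force: 0.0
```

```bash
python3 meas.py 588 63; python3 -c "
from rig import sense;print(sense()['joints'])"
```

```text
7.4333 [491.49  88.87  82.53] [-0.    0.12  0.99  0.  ] [ 0.24  0.34 -0.41] [ 0.01 -0.01  0.  ] 0.40432060266881314 0.0
top cap 450 z 157.06923994347343 c [589.16  62.46] r 27.930718932729228
top lid 552 z 96.49836615554983 c [589.46  62.45] r 51.004598469060774
side cap 463 z 155.85722572296532 c [587.03  61.87] r 27.88476963518848
side lid 918 z 95.22610212774069 c [585.28  62.17] r 52.221933112590115
[-5.63451349e-02  4.63699493e-01  1.76866508e+00  2.43199480e-04
  9.09910643e-01 -1.37977786e+00]
```

Emit:
move_arm(
  moves=[
    {"turn": [0,0,0],"translation": [0,0,-20],"hand": 0.5},
    {"turn": [0,0,0],"translation": [0,0,-30],"hand": 0.7},
    {"turn": [0,0,0],"translation": [0,0,-35],"hand": 1},
    {"turn": [0,0,0],"translation": [0,0,-33],"hand": 1},
    {"turn": [0,0,0],"translation": [-20,-0.4,0],"hand": 1},
    {"turn": [0,0,0],"translation": [-20,-0.5,0],"hand": 1},
    {"turn": [0,0,0],"translation": [-20,-0.5,0],"hand": 1},
    {"turn": [0,0,0],"translation": [-20,-0.5,0],"hand": 1},
    {"turn": [0,0,0],"translation": [-20,-0.4,0],"hand": 1},
    {"turn": [0,0,0],"translation": [0,0,0],"hand": 1},
  ],
)

```text
time_s: 8.37
eef_pos: [590.3, 60.9, 200.1]
ee_rot: [0.0, 0.124, 0.992, -0.0]
force: [-0.7, -0.1, -0.8]
grip_width: 0.999
grip_force: 0.0
```

```bash
python3 - <<'E'
from h import *
np.set_printoptions(precision=2,suppress=True)
s=sense();print(s['eef_pos'],s['ee_rot'])
c=cam('side');W=cloud(c);g=cv2.cvtColor(c['image'],6)
x,y=map(int,proj(c,[588,62,100]));cv2.imwrite('pics/c1.png',cv2.resize(c['image'][y-75:y+75,x-80:x+120],None,fx=4,fy=4,interpolation=2))
r=np.hypot(W[...,0]-588,W[...,1]-62)
Q=W[(g<75)&(W[...,2]>84)&(W[...,2]<97)&(r>66)&(r<145)&(W[...,0]<560)];m=Q.mean(0);print(len(Q),m,'yaw',np.arctan2(62-m[1],588-m[0]))
E
```

```text
[590.27  60.86 200.09] [ 0.    0.12  0.99 -0.  ]
178 [490.62  89.76  88.63] yaw -0.2776777815989483
```

View pics/c1.png

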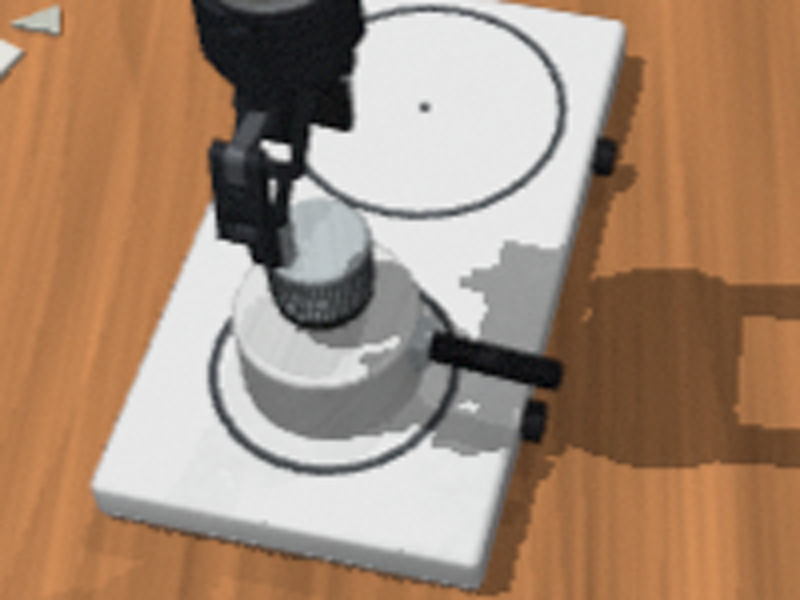

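The pot stands inside the small ring (centred near (335,375) in the crop), with the open gripper above the cap at (320,240). Descending onto the cap.

Emit:
move_arm(
  moves=[
    {"turn": [0,0,0],"translation": [2.4,0.7,0],"hand": 1},
    {"turn": [0,0,0],"translation": [0,0,12],"hand": 1},
    {"turn": [0,0,0],"translation": [0,0,16],"hand": 1},
    {"turn": [0,0,0],"translation": [0,0,16],"hand": 1},
    {"turn": [0,0,0],"translation": [0,0,14],"hand": 1},
    {"turn": [0,0,0],"translation": [0,0,0],"hand": 0.85},
    {"turn": [0,0,0],"translation": [0,0,0],"hand": 0.75},
  ],
  grip_force=30,
)

```text
time_s: 9.0
eef_pos: [585.3, 63.5, 143.0]
ee_rot: [-0.001, 0.123, 0.992, 0.0]
force: [-0.8, 0.2, 0.3]
grip_width: 0.76
grip_force: 0.0
```

```bash
python3 meas.py 588 62
```

```text
9.0 [585.33  63.51 142.95] [-0.    0.12  0.99  0.  ] [-0.8   0.17  0.25] [ 0.   -0.03 -0.01] 0.7601687773643057 0.0
top cap 12 z 156.1779997512901 c [554.38  44.64] r 15.68755354533162
top lid 47 z 95.81999985959769 c [583.35  72.29] r 38.83053395843919
side cap 217 z 155.7554257058215 c [589.69  65.57] r 32.83298381479716
side lid 827 z 95.22549575689973 c [585.78  63.01] r 52.057075536135486
```

Emit:
move_arm(
  moves=[
    {"turn": [0,0,0],"translation": [-2.4,-0.7,0],"hand": 0.75},
    {"turn": [0,0,0],"translation": [0,0,0],"hand": 0.7},
    {"turn": [0,0,0],"translation": [0,0,0],"hand": 0.6},
    {"turn": [0,0,0],"translation": [0,0,0],"hand": 0.5},
    {"turn": [0,0,0],"translation": [0,0,0],"hand": 0.4},
    {"turn": [0,0,0],"translation": [0,0,0],"hand": 0.4},
  ],
  grip_force=40,
)

```text
time_s: 9.6
eef_pos: [588.6, 61.7, 143.2]
ee_rot: [0.001, 0.124, 0.992, -0.0]
force: [1.3, -1.3, 2.4]
grip_width: 0.644
grip_force: 41.7
```

```bash
python3 meas.py 588 62
```

```text
9.6 [588.56  61.67 143.16] [ 0.    0.12  0.99 -0.  ] [ 1.32 -1.26  2.37] [-0.19 -0.23  0.  ] 0.643621234070055 41.74283368920442
top cap 12 z 155.6076274337458 c [571.04  49.93] r 6.092847681893414
top lid 44 z 96.45602465268975 c [595.54  68.78] r 41.320664209394415
side cap 234 z 154.85771732094648 c [589.89  65.48] r 31.89281413319658
side lid 854 z 95.23778523704294 c [585.57  62.75] r 51.92400838645154
```

Emit:
move_arm(
  moves=[
    {"turn": [0,0,0.06],"translation": [0,0,0],"hand": 0.4},
    {"turn": [0,0,0.06],"translation": [0,0,0],"hand": 0.4},
    {"turn": [0,0,0.06],"translation": [0,0,0],"hand": 0.4},
    {"turn": [0,0,0.06],"translation": [0,0,0],"hand": 0.4},
    {"turn": [0,0,0.06],"translation": [0,0,0],"hand": 0.4},
    {"turn": [0,0,0.06],"translation": [0,0,0],"hand": 0.4},
    {"turn": [0,0,0],"translation": [0,0,1],"hand": 0.4},
    {"turn": [0,0,0],"translation": [0,0,1],"hand": 0.4},
    {"turn": [0,0,0],"translation": [0,0,0],"hand": 0.4},
  ],
  grip_force=60,
)

```text
time_s: 10.45
eef_pos: [588.2, 61.9, 140.7]
ee_rot: [-0.0, 0.298, 0.954, 0.0]
force: [0.0, 0.6, 3.6]
grip_width: 0.637
grip_force: 62.7
```

```bash
cat > yaw.py <<'E'
from h import *
np.set_printoptions(precision=3,suppress=True)
s=sense();q=s['ee_rot'];print(s['time_s'],s['eef_pos'],'tool ang',2*np.arctan2(q[1],q[2]),'F',s['force'],'T',s['wrist_torque'])
c=cam('side');W=cloud(c);g=cv2.cvtColor(c['image'],6)
L=W[(np.hypot(W[...,0]-588,W[...,1]-62)<58)&(abs(W[...,2]-95.5)<4)]
r=np.hypot(W[...,0]-588,W[...,1]-62)
Q=W[(g<75)&(W[...,2]>84)&(W[...,2]<97)&(r>66)&(r<145)&(W[...,0]<560)];m=Q.mean(0);print(len(Q),m,'yaw',np.arctan2(62-m[1],588-m[0]),'lid',L.mean(0),np.ptp(L[:,2]))
E
python3 yaw.py
```

```text
10.45 [588.165  61.906 140.697] tool ang 0.6062193937068663 F [0.021 0.642 3.574] T [ 0.052  0.05  -0.024]
178 [491.586  89.448  88.585] yaw -0.27734885313063523 lid [579.829  79.192  95.342] 7.789373753704112
```

Emit:
move_arm(
  moves=[
    {"turn": [0,0,0],"translation": [0,0,1],"hand": 0.4},
    {"turn": [0,0,0],"translation": [0,0,0],"hand": 0.4},
    {"turn": [0,0,0],"translation": [0,0,0],"hand": 0.4},
  ],
)

```text
time_s: 10.75
eef_pos: [588.2, 61.9, 139.8]
ee_rot: [-0.0, 0.299, 0.954, 0.0]
force: [-0.9, 0.7, 3.3]
grip_width: 0.637
grip_force: 62.7
```

Emit:
move_arm(
  moves=[
    {"turn": [0,0,0],"translation": [0,0,0],"hand": 0.4},
  ],
)

```text
time_s: 10.83
eef_pos: [588.2, 61.9, 139.8]
ee_rot: [-0.0, 0.299, 0.954, 0.0]
force: [-1.9, 0.8, 3.5]
grip_width: 0.639
grip_force: 62.7
```

Emit:
move_arm(
  moves=[
    {"turn": [0,0,0],"translation": [0,0,1],"hand": 0.4},
    {"turn": [0,0,0],"translation": [0,0,1],"hand": 0.4},
    {"turn": [0,0,0],"translation": [0,0,0],"hand": 0.4},
    {"turn": [0,0,0],"translation": [0,0,0],"hand": 0.4},
  ],
)

```text
time_s: 11.17
eef_pos: [588.2, 61.8, 137.8]
ee_rot: [-0.0, 0.299, 0.954, 0.0]
force: [-0.2, 0.6, 4.3]
grip_width: 0.639
grip_force: 62.9
```

```bash
python3 yaw.py; python3 meas.py 588 62; python3 - <<'E'
from h import *
c=cam('side');x,y=map(int,proj(c,[588,62,120]));cv2.imwrite('pics/d1.png',cv2.resize(c['image'][y-50:y+50,x-60:x+60],None,fx=5,fy=5,interpolation=2))
E
```

```text
11.1667 [588.208  61.846 137.818] tool ang 0.6077058293210089 F [-0.246  0.619  4.327] T [ 0.125  0.207 -0.057]
173 [491.281  89.485  88.805] yaw -0.2768710438035491 lid [579.941  79.78   95.22 ] 7.863921809898727
11.2167 [588.23  61.83 137.82] [-0.    0.3   0.95  0.  ] [-1.07  0.37  4.94] [ 0.15  0.23 -0.03] 0.6356415214918469 62.85896324319765
top cap 1
top lid 33 z 96.59247497976467 c [586.18 100.8 ] r 11.417213590051349
side cap 335 z 150.13244802971263 c [587.7   66.26] r 32.83078222332953
side lid 784 z 95.123659686427 c [585.43  62.  ] r 52.255922258754076
```

View pics/d1.png

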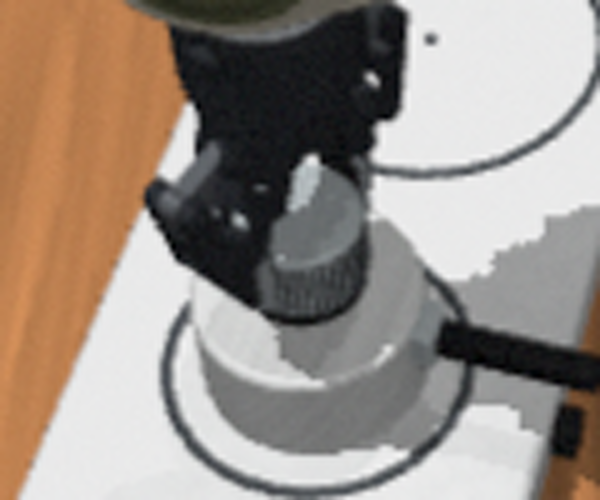

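The crop shows the cap (315,250) lower in the gripper and its top at about z 150, down from 156. The keyway is over the pin and force matches the spring alone, so I'm pushing home.

Emit:
move_arm(
  moves=[
    {"turn": [0,0,0],"translation": [0,0,1],"hand": 0.4},
    {"turn": [0,0,0],"translation": [0,0,1],"hand": 0.4},
    {"turn": [0,0,0],"translation": [0,0,1],"hand": 0.4},
    {"turn": [0,0,0],"translation": [0,0,1],"hand": 0.4},
    {"turn": [0,0,0],"translation": [0,0,1],"hand": 0.4},
    {"turn": [0,0,0],"translation": [0,0,1],"hand": 0.4},
    {"turn": [0,0,0],"translation": [0,0,1],"hand": 0.4},
    {"turn": [0,0,0],"translation": [0,0,0],"hand": 0.4},
    {"turn": [0,0,0],"translation": [0,0,0],"hand": 0.4},
  ],
  grip_force=80,
)

```text
time_s: 12.12
eef_pos: [588.2, 61.8, 131.1]
ee_rot: [0.0, 0.299, 0.954, -0.0]
force: [-2.8, -0.1, 7.8]
grip_width: 0.632
grip_force: 83.6
```

```bash
python3 yaw.py; python3 meas.py 588 62 | grep cap
```

```text
12.1167 [588.222  61.819 131.132] tool ang 0.6077081087657189 F [-2.819 -0.09   7.835] T [ 0.128  0.407 -0.037]
177 [491.507  89.335  88.59 ] yaw -0.27605487427399455 lid [578.369  80.469  95.28 ] 7.932140718898637
top cap 0
side cap 326 z 144.11091349947213 c [585.39  64.  ] r 29.89448887281992
```

Emit:
move_arm(
  moves=[
    {"turn": [0,0,0],"translation": [0,0,0.7],"hand": 0.4},
    {"turn": [0,0,0],"translation": [0,0,0.7],"hand": 0.4},
    {"turn": [0,0,0],"translation": [0,0,0.6],"hand": 0.4},
    {"turn": [0,0,0],"translation": [0,0,0],"hand": 0.4},
    {"turn": [0,0,0],"translation": [0,0,0],"hand": 0.4},
  ],
)

```text
time_s: 12.68
eef_pos: [588.3, 61.8, 131.1]
ee_rot: [0.001, 0.299, 0.954, -0.0]
force: [-9.0, 1.2, 22.7]
grip_width: 0.634
grip_force: 84.8
```

```bash
python3 yaw.py; python3 - <<'E'
from h import *
c=cam('side');W=cloud(c);hsv=cv2.cvtColor(c['image'],40)
for W,nm in((cloud(dict(np.load('side1.npz'))),'start'),(W,'now')):
    x,y=((534.7,-135.7) if nm=='start' else (588.1,62))
    b=np.hypot(W[...,0]-x,W[...,1]-y-8)<13
    z=W[b][:,2];z=z[z>120];print(nm,len(z),np.round(np.percentile(z,[5,25,50,75,95]),1))
x,y=map(int,proj(c,[588,62,120]));cv2.imwrite('pics/e1.png',cv2.resize(c['image'][y-50:y+50,x-60:x+60],None,fx=5,fy=5,interpolation=2))
E
```

```text
12.6833 [588.274  61.827 131.073] tool ang 0.6075081182677371 F [-8.96   1.176 22.694] T [ 0.032  1.607 -0.058]
178 [491.157  89.569  88.647] yaw -0.27734205358959285 lid [577.866  80.563  95.451] 7.849110175534818
start 67 [154.3 155.9 156.7 157.8 159.3]
now 229 [142.1 144.4 407.5 408.9 409.9]
```

View pics/e1.png

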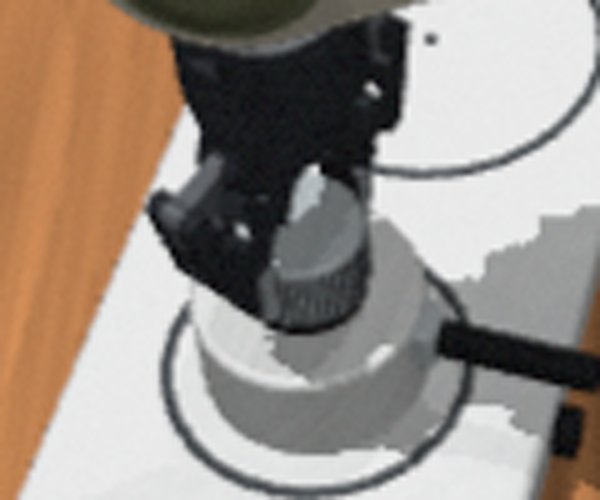

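The crop shows the cap low on the pot (315,270) and the pot still inside the ring. Its top dropped from about 156.7 to about 143.6 mm (around 13 mm), and it now meets a hard stop at 22.7 N.

```bash
python3 -c "
from rig import finish_job;print(finish_job())"
```

```text
the job is handed in; nothing more can be done
None
```

The pot was slid into the small ring, about 1 mm off its centre. The cap was turned about 21° onto the pin and pushed home, and I handed the job in at about 13 s with the arm still holding it down at about 23 N; no verdict came back.

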